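# Find and mark the tight spot of a vial carousel

## Task

The vial carousel rubs at one unknown place in each turn. Turn its deck slowly by the knob, feel for the place where the drag is greatest, and leave the deck standing right there, let go; then stand the red marker upright on the deck's yellow dot to mark the spot. Leave the vial, the beaker and the reagent bottle where they are.

Things in the scene. Friction and masses are not known exactly. Their poses are not given: they have to be found in the camera images.
- carousel: fixed round blue base, diameter 250 mm, 38 mm high; origin at the centre of its underside, on the deck's vertical axis. Inside it, unseen, at an unknown direction from the axis, is a sprung friction pad; a bump under the deck's yellow dot rubs over it once in each turn
- deck (a joint): angle (rad) of the round grey deck (diameter 210 mm) about its vertical axis, anticlockwise from above positive, 0 when the yellow dot lies along the base's +x; turns freely both ways. Pushed at the knob it turns with about 1.5 N; within about 12 degrees either side of the tight spot the drag swells to a peak of some 12 N while it moves (a third is still felt on pausing). It stays where left and never starts at the tight spot
- deck_top (a point): point on the deck's axis, 54 mm above the table, level with the deck's top; white outer band at radius 77 to 99 mm; a black hub of radius 16 mm stands 6 mm proud round this point; seven flat dark vial places lie level with the deck
- knob_grip (a point): black upright round knob on the deck with a blue cap, diameter 20 mm (cap 23 mm, top 4 mm), 31 mm tall, 55 mm from the deck's axis, on the side opposite to the yellow dot; spins freely on its own pin; this point is on its axis 18 mm above the deck's top, the height to grip. At the peak of drag a grip yields by some 4 mm, so the deck lags a little behind the hand
- mark_dot (a point): flat yellow dot, diameter 20 mm, on the deck's white band, 88 mm from the deck's axis, 54 mm above the table; it turns with the deck. The marker's foot goes here
- marker_mid (a point): red plastic marker, loose, standing upright on the table at the start: foot diameter 32 mm and 6 mm high, tapering to a plain round stem of diameter 20 mm from 12 mm up to its top at 48 mm, 50 g; this point is on its axis, 24 mm above its underside; z is its axis
- vial_mid (a point): bystander: small glass vial with black cap, diameter 28 mm, 62 mm tall, standing; point at its centre, half-way up
- beaker_mid (a point): bystander: open glass beaker, diameter 72 mm, 90 mm tall, standing; point at its centre, half-way up
- reagent_mid (a point): bystander: white bottle with blue cap, diameter 52 mm, 100 mm tall, standing; point at its centre, half-way up
Not all that is in view belongs to the job. Of the things like the part that bears marker_mid, leave any that is pink; of the rest the smaller one is meant.

How it is judged (in metres and radians):
On the way, in this order (a step that is already met when the one before it is completed fails the run):
1. the deck stands still with its tight spot on the pad, no finger on it, and the red marker not yet on the deck (contact force between deck and anything else above 5 N and velocity of joint deck between -0.05 and 0.05 rad/s and contact force between the fingers and deck below 0.1 N and horizontal distance between marker_mid and mark_dot above 0.05 m), for 0.2 s.
2. the marker stands on the deck's yellow dot (horizontal distance between marker_mid and mark_dot below 0.012 m and z of marker_mid in the frame of mark_dot below 0.028 m and angle between marker_mid's own z axis and vertical below 0.15 rad), for 0.2 s.
At the end, for the whole second after the job is handed in: The deck rests with its bump on the hidden pad (force on the deck over 5 N, a little under half of the peak: some 9 degrees either side), and the red marker stands free and upright on the deck within 12 mm of the centre of the yellow dot (all of step 2 and contact force between deck and anything else above 5 N and velocity of joint deck between -0.05 and 0.05 rad/s and z of marker_mid in the frame of mark_dot above 0.02 m); the robot touches nothing.
It fails at once if the deck is flicked or spun fast (over 4 rad/s) (velocity of joint deck above 4 rad/s or velocity of joint deck below -4 rad/s).
It fails at once if the vial, beaker or reagent bottle is moved by more than 25 mm (distance of any of vial_mid, beaker_mid, reagent_mid from where it was at the start of the episode above 0.025 m).
It also fails if it takes over 72 s, if anything falls off the work surface, if the arm or the gripper's body presses on something with over 40 N, if the wrist force passes 120 N, or if a joint passes its speed limit or range.

## Robot

A 6-joint arm with a two-finger parallel gripper is mounted at the origin on the work surface. World frame = base frame: x ahead of the robot, y to its left, z up, the work surface at z = 0. Lengths are in m, angles in degrees, forces in N, time in s.
With the tool pointing down it reaches from about 0.25 to 0.775 m from the base axis. Payload 8.9 kg.
Tool frame: the origin (TCP) lies at the very end of the fingers, on their centre line; the grasp point (between the pads) lies 19 mm behind it; z points along the fingers, y is the line along which they close (so a half turn about z gives the same grasp; the last joint's range is limited). The gripper opens to 85 mm and grips with 20 to 120 N. Pads are 22 mm wide; open, the fingers measure 114 mm over their backs; the gripper's body (76 mm by 85 mm) begins 54 mm behind the grasp point. The pads swing forward as they close: fully open they stand 13 mm farther back than shut.
Start: joints at [-73.814, 16.656, -8.789, 64.555, 0, 82.019], TCP at [0.215, -0.479, 0.204] pointing down, gripper open.
Joint ranges: [-144.48, 144.48], [-52.06, 99.96], [-74.48, 78.29], [-112.23, 115.85], [-86.99, 84.42], [-180, 180]. Speed limits (degrees/s): [127.2, 127.2, 159.86, 180, 180, 180].

## Interface

Orientations are given as [roll, pitch, yaw] about the fixed x, y, z axes, in that order (R = Rz(yaw) Ry(pitch) Rx(roll)).
In Python, from cell import arm, eoat, planner, cams gives the robot as it stands. The module is installed in compiled form; this text tells all that it offers. Calls block until the motion is done:
- arm.goto(position, orientation): joint-space move of the TCP to a pose.
- arm.servo_line(position, v=0.15, frame=None): straight line of the TCP; frame=None keeps the orientation; v is the mean speed in m/s.
- arm.move_joints(angles): joint-space move.
- eoat.open_jaws() and eoat.clamp(): open the fingers fully, or close them until they stop; the grip force is fixed at half the most.
- arm.sleep(seconds).
- planner.inverse_kinematics(position, orientation): joint angles nearest the present ones, or None.
- cams.grab_frame(name): name is "side" or "top"; returns the picture (400x640x3 uint8, red, green, blue); there is no depth.
- cams.camera_params(name): a dict with "mtx" (3x3 intrinsics, pixels), "k1" (the pictures are not rectified: a ray, as slopes to the right and down, at radius r is drawn at 1 + k1 r^2 times it, then the intrinsics apply), "extrinsics" (4x4, takes a point from world to camera coordinates). Camera axes: x right, y up, looking along -z (the intrinsics and any distortion apply to the point x, -y, -z); pixel columns grow to the right and rows downward; lengths in m; the calibration is good to about 2 mm. A picture is of the moment at which its call begins. camera_params takes no time and is no camera call.
A pose or a line that the arm cannot do raises arm.Unreachable and nothing moves.
- arm.sign_off(): hands the job in; it is judged then, once.
Readings, each from a call of its own:
- arm.current_time(): time.
- arm.current_joint_positions(): joint angles.
- arm.current_dq(): joint speeds.
- arm.current_joint_torque(): joint torques, N m.
- arm.current_ee_pos(): TCP position.
- arm.current_ee_rot(): TCP orientation.
- arm.current_wrist_force(): force on the tool from outside, world axes, zero at the start.
- arm.current_ft_torque(): the same for the moment, N m.
- arm.current_gripper_width(): finger opening in m.
- arm.current_grasp_force(): force on a finger pad.
Only numpy, scipy, OpenCV 4.12 (cv2) and the standard library are available. Lean on these libraries where they do the work, as an engineer would, in place of code of your own. Each camera call takes 0.05 s, during which the arm holds its last target. There are 200 camera calls.

## Working session

There is one attempt and no reset: what is moved stays moved. The work goes in short steps, each a Python script; the robot and the scene stay as the last script left them, time stands still between calls to the robot, and variables do not carry over. Pictures are saved under pics/ and viewed, at most 10 in all, crops included, and the job is handed in when it is done.

```bash
mkdir -p pics; cat > h.py <<'E'
import numpy as np, cv2
from cell import arm, eoat, planner, cams
def save(name,fn,crop=None,s=1):
    im=cams.grab_frame(name); cv2.imwrite('pics/raw_'+fn,im[:,:,::-1])
    if crop: im=im[crop[1]:crop[3],crop[0]:crop[2]]
    cv2.imwrite('pics/'+fn,cv2.resize(im,None,fx=s,fy=s,interpolation=cv2.INTER_CUBIC)[:,:,::-1])
def ray(name,u,v):
    p=cams.camera_params(name);K=np.array(p['mtx']);E=np.array(p['extrinsics'])
    a=np.linalg.inv(K)@[u,v,1]; d=a[:2]; r=d.copy()
    for _ in range(30): r=d/(1+p['k1']*(r@r))
    R=E[:3,:3]; return -R.T@E[:3,3], R.T@np.array([r[0],-r[1],-1])
def at(name,u,v,z):
    o,d=ray(name,u,v); return o+d*(z-o[2])/d[2]
def proj(name,X):
    p=cams.camera_params(name);K=np.array(p['mtx']);E=np.array(p['extrinsics'])
    c=E[:3,:3]@np.array(X)+E[:3,3]; r=np.array([c[0],-c[1]])/-c[2]; r=r*(1+p['k1']*(r@r))
    return (K@[r[0],r[1],1])[:2]
E
python3 - <<'E'
from h import *
save('top','t0.png');save('side','s0.png')
for n in('top','side'):
    p=cams.camera_params(n);print(n,np.round(p['mtx'],1).tolist(),p['k1'],np.round(ray(n,320,200),3).tolist())
print(arm.current_time(),arm.current_ee_rot())
E
```

```text
top [[442.2, 0.0, 318.5], [0.0, 442.2, 197.4], [0.0, 0.0, 1.0]] -0.051419615453573965 [[0.474, -0.029, 1.173], [0.069, 0.005, -0.998]]
side [[482.8, 0.0, 319.9], [0.0, 482.8, 202.2], [0.0, 0.0, 1.0]] -0.10286193028270779 [[0.065, 0.667, 1.075], [0.374, -0.537, -0.756]]
0.1 [-1.79935240e+02 -1.10645760e-02  2.41666671e+01]
```

View pics/t0.png

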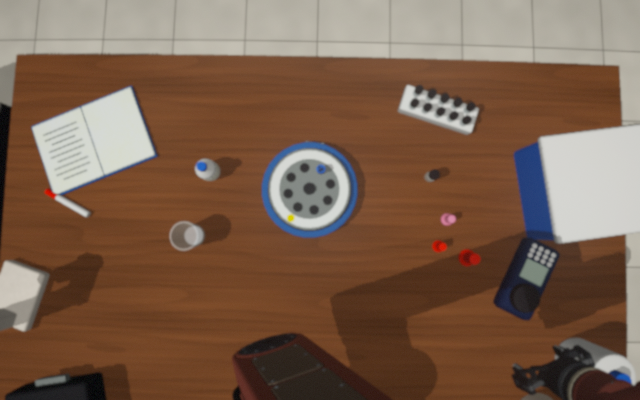

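View pics/s0.png

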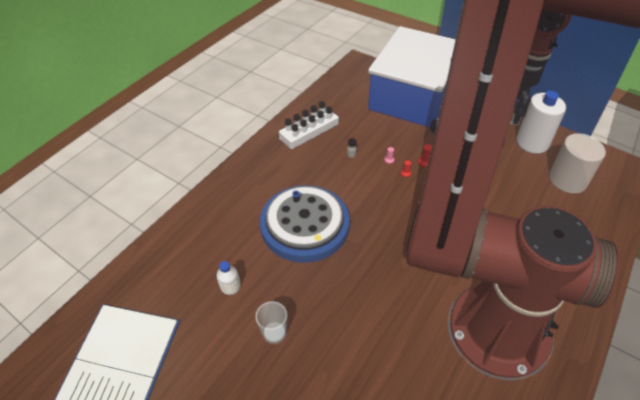

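The top view shows the carousel hub at (310,188), the blue knob at (322,169) and the yellow dot at (291,218). There are three marker candidates: pink (448,219), small red (440,246) and larger, darker red (470,258). The small red one at (440,246) fits, since it isn't pink and is the smaller of the rest. I'll confirm it in a crop.

```bash
python3 - <<'E'
from h import *
im=cv2.imread('pics/raw_t0.png')
a=cv2.resize(im[138:242,255:365],None,fx=5,fy=5,interpolation=2);b=cv2.resize(im[200:280,420:490],None,fx=5,fy=5,interpolation=2)
c=np.zeros((520,800,3),np.uint8);c[:,:550]=a;c[:400,550:800]=b[:, :250]
cv2.imwrite('pics/c1.png',c)
for n,u,v,z in [('hub',310,188,.06),('knob',322,169,.085),('dot',291,218,.054),('mk',440,245.5,.048),('big',470,258,.05),('pink',448,219,.048)]:
    print(n,at('top',u,v,z).round(4))
for n,u,v,z in [('hub',304,213.5,.06),('knob',296,195,.085),('dot',318,237,.054),('mk',407,163,.048)]:
    print('s',n,at('side',u,v,z).round(4))
E
```

```text
hub [0.5805 0.0027 0.06  ]
knob [ 0.6261 -0.0266  0.085 ]
dot [0.5038 0.0491 0.054 ]
mk [ 0.4425 -0.3304  0.048 ]
big [ 0.4125 -0.4065  0.05  ]
pink [ 0.5102 -0.3506  0.048 ]
s hub [0.5768 0.0106 0.06  ]
s knob [ 0.6204 -0.0143  0.085 ]
s dot [0.503  0.0512 0.054 ]
s mk [ 0.4388 -0.33    0.048 ]
```

View pics/c1.png

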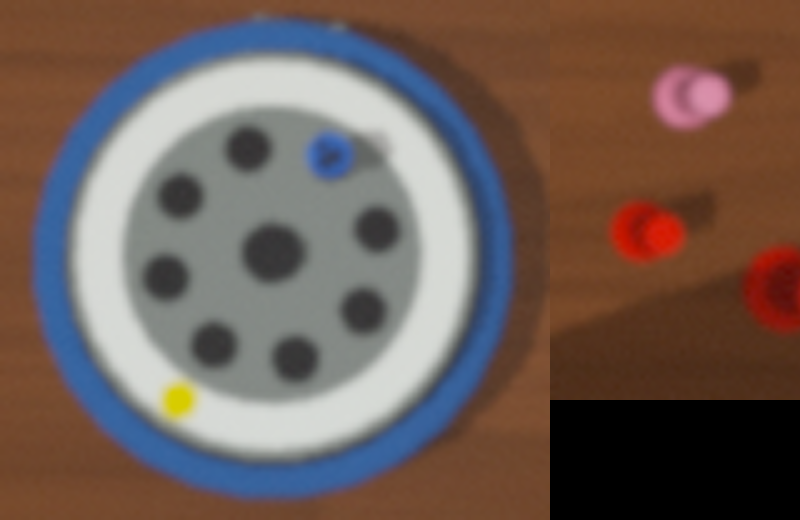

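The crop confirms the small red marker: top at raw (442.4,246.8), foot at (438,246.5). The pink one lies above it and the larger dark-red one to its lower right. Next I go to the knob, look, grip it and make a few short test steps.

```bash
python3 - <<'E'
from h import *
hub=at('top',309.6,188.8,.057);kn=at('top',321,169,.085);dot=at('top',290.8,218,.054)
d=kn-dot
print('hub',hub.round(4),'kn',kn.round(4),'dot',dot.round(4),'dist',np.hypot(*d[:2]),'axis from k/d',(dot+d*88/143).round(4), 'knob ang',np.degrees(np.arctan2(d[1],d[0])))
print('marker top/foot',at('top',442.4,246.8,.048).round(4),at('top',438.2,246.4,.004).round(4))
ax=((hub+dot+d*88/143)/2)[:2]; a=np.arctan2(d[1],d[0]); k=ax+.055*np.array([np.cos(a),np.sin(a)])
print('axis used',ax,'knob',k)
np.save('ax.npy',ax)
arm.goto([*k,.13],[180,0,24.167]); print(arm.current_time(),arm.current_ee_pos())
save('top','t1.png',(230,110,390,230),5)
save('side','s1.png',(230,140,390,260),5)
E
```

```text
hub [0.5787 0.0037 0.057 ] kn [ 0.6261 -0.0242  0.085 ] dot [0.5038 0.0496 0.054 ] dist 0.14281564931593463 axis from k/d [0.579  0.0042 0.0731] knob ang -31.10371884367841
marker top/foot [ 0.4393 -0.3365  0.048 ] [ 0.4388 -0.3374  0.004 ]
axis used [0.57888416 0.00397364] knob [ 0.625977   -0.02443875]
2.3083 [ 0.62596356 -0.02551927  0.13017343]
```

View pics/s1.png

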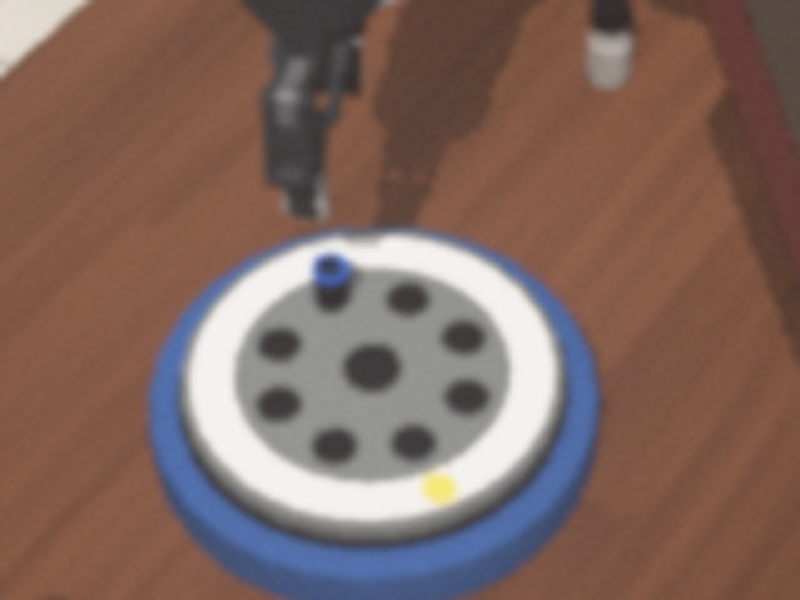

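The side crop shows the gripper above the knob (330,270) with the dot at (440,488). The measurements agree: knob to dot is 142.8 mm against 143. Next I descend, grip and take some test steps.

```bash
cat >> h.py <<'E'
Z=.057
def kp(deg,r=.055):
    a=np.radians(deg); ax=np.load('ax.npy'); return np.array([ax[0]+r*np.cos(a),ax[1]+r*np.sin(a),Z])
def step(deg,v=.03):
    arm.servo_line(kp(deg),v=v)
    f=np.array(arm.current_wrist_force()); a=np.radians(deg); t=np.array([-np.sin(a),np.cos(a)]);n=np.array([np.cos(a),np.sin(a)])
    return arm.current_time(), f[:2]@t, f[:2]@n, f[2]
E
python3 - <<'E'
from h import *
arm.servo_line(kp(-31.1),v=.1)
print(arm.current_time(),arm.current_ee_pos(),np.round(arm.current_wrist_force(),2))
eoat.clamp(); print(arm.current_time(),arm.current_gripper_width(),arm.current_grasp_force(),np.round(arm.current_wrist_force(),2),arm.current_ee_pos())
for i in range(1,7): print(np.round(step(-31.1+4*i),2))
f0=[]
for i in range(4): arm.sleep(.1);print(np.round(arm.current_wrist_force(),2))
print(arm.current_ee_pos(),kp(-7.1))
E
```

```text
3.2917 [ 0.62646576 -0.02455086  0.05760661] [-0.69 -0.56  1.17]
4.0583 3.290760811578848e-06 3.0894201427662438 [-1.05  1.93  6.38] [ 0.62640927 -0.02429793  0.0576539 ]
[ 4.33  0.32 -1.67  6.31]
[ 4.61  0.77 -1.77  5.46]
[ 4.88  0.98 -1.    5.5 ]
[5.16 0.53 0.   5.57]
[5.43 0.7  0.19 5.51]
[5.71 1.17 0.36 5.2 ]
[0.8  0.05 5.64]
[0.19 0.48 4.99]
[0.87 1.64 5.76]
[0.98 0.97 5.73]
[ 0.6343326  -0.00281922  0.05765978] [ 0.63346241 -0.00282444  0.057     ]
```

The gripper closed fully to width 0, so it missed the knob. I'll look before going on.

```bash
python3 - <<'E'
from h import *
a=cams.grab_frame('top')[130:250,250:370];b=cams.grab_frame('side')[140:260,240:360]
cv2.imwrite('pics/g1.png',cv2.resize(np.hstack([a,b]),None,fx=3.3,fy=3.3,interpolation=2)[:,:,::-1])
E
```

```text
(no output)
```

View pics/g1.png

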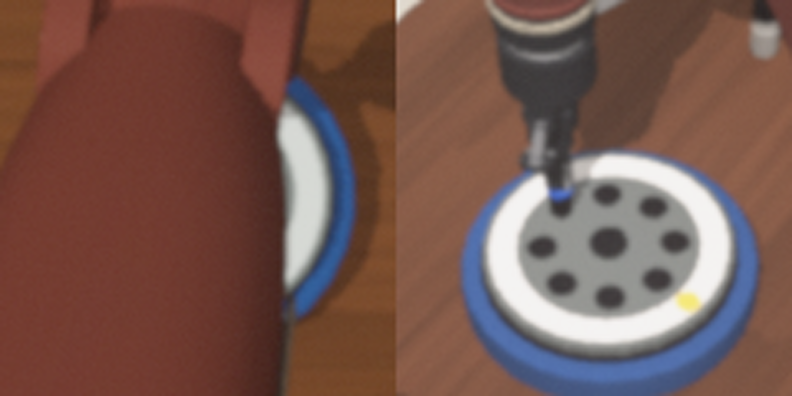

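```bash
python3 - <<'E'
from h import *
d=at('side',328.5,231.2,.054);ax=np.load('ax.npy')
print('dot',d,np.degrees(np.arctan2(*(d[:2]-ax)[::-1])))
k=at('side',289.7,197.2,.083);print('knob',k,np.degrees(np.arctan2(*(k[:2]-ax)[::-1])))
p=np.array(arm.current_ee_pos());print(p,[proj('side',[p[0],p[1],z]).round(1).tolist() for z in (.057,.085)])
print(arm.current_gripper_width(),arm.current_grasp_force(),arm.current_ee_rot())
d=at('side',230+440/5,140+488/5,.054);print('orig dot by side',d,np.degrees(np.arctan2(*(d[:2]-ax)[::-1])))
E
```

```text
dot [0.49069952 0.01996955 0.054     ] 169.71884287687226
knob [6.31166554e-01 4.03208150e-04 8.30000000e-02] -3.90673814756261
[ 0.63435166 -0.00281992  0.05770352] [[290.0, 202.2], [289.4, 195.5]]
-0.0001223476738732374 2.6786503940820694 [ 1.79962053e+02 -9.95317922e-02  2.41753163e+01]
orig dot by side [0.5019257  0.05281515 0.054     ] 147.59884142762044
```

```bash
python3 - <<'E'
from h import *
save('side','s2.png',(260,160,320,220),10)
E
```

```text
(no output)
```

View pics/s2.png

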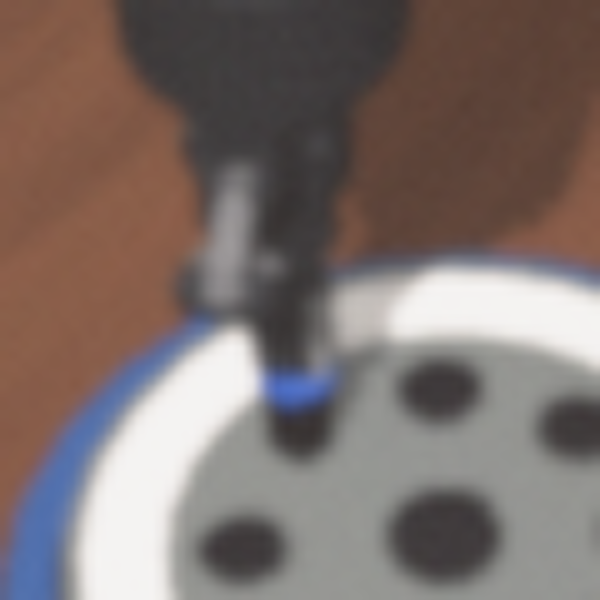

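```bash
python3 - <<'E'
from h import *
c=np.array([.626,-.0255]);u=np.array([np.cos(np.radians(114.2)),np.sin(np.radians(114.2))])
for z in(.13,.143,.16):
  print(z,[proj('side',[*(c+s*u),z]).round(1).tolist() for s in(-.05,0,.05)])
print('seen tip ~ (292,183), cap (296,194) -> cap pos',at('side',296,193.5,.085))
p=np.array(arm.current_ee_pos())[:2]
for z in(.0577,.07,.085,.1): print(z,[proj('side',[*(p+s*u),z]).round(1).tolist() for s in(-.015,0,.015)])
E
```

```text
0.13 [[299.7, 167.4], [296.0, 180.4], [292.0, 194.2]]
0.143 [[299.6, 164.0], [295.8, 177.1], [291.8, 190.9]]
0.16 [[299.3, 159.6], [295.5, 172.7], [291.4, 186.4]]
seen tip ~ (292,183), cap (296,194) -> cap pos [ 0.62367906 -0.0187331   0.085     ]
0.0577 [[291.1, 198.0], [290.0, 202.0], [288.8, 206.1]]
0.07 [[290.9, 195.1], [289.7, 199.1], [288.6, 203.2]]
0.085 [[290.6, 191.5], [289.4, 195.5], [288.2, 199.6]]
0.1 [[290.3, 187.8], [289.1, 191.8], [287.9, 195.9]]
```

The fingers look shut on top of the cap (Fz is about 6 N), as if the true fingertips sit about 27 mm above the reported TCP. I'll check this with the shut fingers raised clear.

```bash
python3 - <<'E'
from h import *
p=np.array(arm.current_ee_pos());p[2]=.12
arm.servo_line(p,v=.15)
p=np.array(arm.current_ee_pos());print(p,arm.current_gripper_width(),np.round(arm.current_wrist_force(),2),arm.current_time())
u=np.array([np.cos(np.radians(114.2)),np.sin(np.radians(114.2))])
for z in(.12,.135,.15,.165): print(z,[proj('side',[*(p[:2]+s*u),z]).round(1).tolist() for s in(0,.012)])
save('side','s3.png',(260,140,320,200),10)
E
```

```text
[ 0.63390126 -0.00282329  0.11921992] 0.00018682220693870495 [0.1  0.93 0.16] 6.825
0.12 [[288.8, 186.9], [287.8, 190.2]]
0.135 [[288.5, 183.1], [287.5, 186.4]]
0.15 [[288.1, 179.3], [287.1, 182.5]]
0.165 [[287.8, 175.3], [286.8, 178.6]]
```

View pics/s3.png

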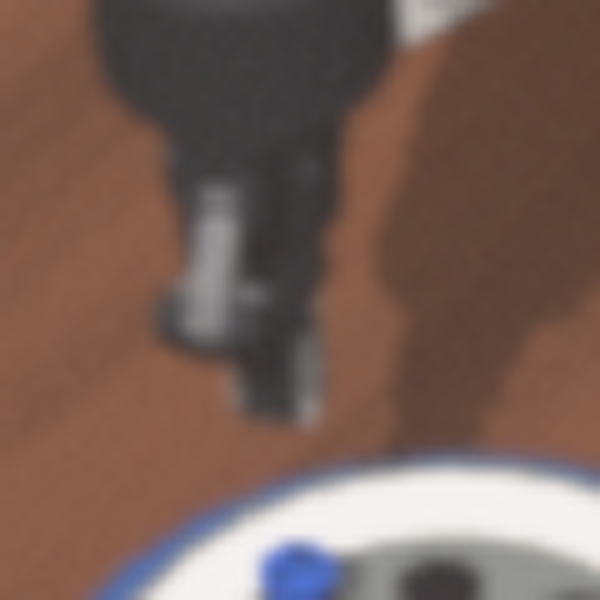

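The shut tips appear at crop (280,420), which is raw (288,182). That puts them about 27–30 mm above the reported TCP and matches the contact on the cap top (0.085 − 0.0577). I'll apply this 27 mm offset, regrip lower and check the width and force.

```bash
sed -i 's/^Z=.*/Z=.031/' h.py; python3 - <<'E'
from h import *
ax=np.load('ax.npy')
k=at('side',290,197.5,.085)[:2]+[.0024,-.0055]; a=np.degrees(np.arctan2(*(k-ax)[::-1])); print(k,np.hypot(*(k-ax)),a)
eoat.open_jaws(); print(arm.current_gripper_width())
p=kp(a); arm.servo_line([p[0],p[1],.08],v=.15)
for z in (.06,.045,.037,.031):
    arm.servo_line([p[0],p[1],z],v=.06); f=arm.current_wrist_force(); print(z,np.round(f,2))
    if abs(f[2])>6: break
else:
    eoat.clamp(); print(arm.current_time(),arm.current_gripper_width(),arm.current_grasp_force(),np.round(arm.current_wrist_force(),2),arm.current_ee_pos())
E
```

```text
[ 0.63109545 -0.00333543] 0.052720409928261436 -7.969056798579904
0.08508074062914692
0.06 [-1.02  0.88  0.94]
0.045 [-0.08  0.13 -0.41]
0.037 [-0.22  0.34  0.12]
0.031 [-0.08  0.82  0.21]
10.1167 0.01838062588119955 58.59272003173828 [-1.44  0.51  4.89] [ 0.6332377  -0.00353258  0.03132921]
```

Good grip: width 18 mm, 59 N. Next I lift slightly and scan.

```bash
python3 - <<'E'
from h import *
import h
p=np.array(arm.current_ee_pos()); arm.servo_line([p[0],p[1],.033]); h.Z=.033
print(np.round(arm.current_wrist_force(),2),arm.current_gripper_width())
a=-3.7; best=0; log=[]
while a<350:
    a+=4; r=step(a,.04); log.append((a,*np.round(r,1)))
    if r[1]<best: best=r[1]
    if max(abs(r[1]),abs(r[2]))>25: print('large');break
    if best<-4.5 and r[1]>best*.55 and len(log)>2: break
for l in log: print(*l)
E
```

```text
[  5.69  -0.3  -16.63] 0.018021100297183068
0.2999999999999998 10.7 0.5 6.6 -18.7
4.3 11.0 1.0 8.1 -18.9
8.3 11.2 0.3 9.1 -19.5
12.3 11.5 0.2 9.5 -20.7
16.3 11.7 0.5 9.2 -21.1
20.3 12.0 0.5 11.3 -21.2
24.3 12.2 0.2 12.3 -21.2
28.3 12.5 0.5 11.8 -21.6
32.3 12.7 1.4 13.9 -21.7
36.3 13.0 0.8 13.0 -22.3
40.3 13.2 0.8 13.7 -21.8
44.3 13.5 0.3 15.1 -20.7
48.3 13.7 0.2 15.3 -21.2
52.3 14.0 0.3 15.9 -21.6
56.3 14.2 -0.6 14.7 -20.2
60.3 14.5 1.1 15.8 -20.2
64.3 14.7 0.8 16.4 -19.4
68.3 15.0 0.6 15.4 -17.5
72.3 15.2 0.7 14.9 -16.8
76.3 15.5 0.3 15.3 -16.2
80.3 15.7 1.1 15.3 -15.5
84.3 16.0 1.5 13.9 -14.8
88.3 16.2 1.8 14.4 -13.5
92.3 16.5 1.3 13.6 -12.9
96.3 16.7 1.7 13.0 -11.9
100.3 17.0 2.4 11.2 -11.2
104.3 17.2 1.2 10.1 -11.9
108.3 17.5 1.7 9.0 -10.9
112.3 17.7 1.5 8.2 -10.8
116.3 18.0 0.2 6.5 -11.3
120.3 18.2 1.6 7.1 -11.2
124.3 18.5 1.1 4.8 -13.4
128.3 18.7 1.0 5.3 -16.3
132.3 19.0 1.2 4.5 -19.2
136.3 19.2 1.7 6.2 -21.4
140.3 19.5 0.6 4.1 -25.2
144.3 19.7 0.1 3.0 -25.6
148.3 20.0 1.2 2.7 -27.3
152.3 20.2 1.8 1.0 -28.0
156.3 20.5 3.4 0.6 -28.9
160.3 20.7 0.6 0.1 -30.2
164.3 21.0 1.1 -1.0 -
[... 551 characters left out ...]
 -16.9 -31.6
252.3 26.5 0.6 -17.1 -31.3
256.3 26.7 1.5 -15.1 -29.9
260.3 27.0 1.4 -15.2 -28.1
264.3 27.2 1.8 -15.3 -27.0
268.3 27.5 0.9 -15.0 -26.1
272.3 27.7 2.4 -14.0 -25.2
276.3 28.0 2.0 -14.1 -23.6
280.3 28.2 2.0 -13.9 -22.7
284.3 28.5 2.3 -12.2 -22.2
288.3 28.7 2.3 -12.5 -21.4
292.3 29.0 2.2 -11.8 -21.1
296.3 29.2 2.8 -11.1 -20.5
300.3 29.5 2.3 -9.8 -20.9
304.3 29.7 2.1 -9.0 -19.9
308.3 30.0 2.0 -8.7 -20.0
312.3 30.2 1.9 -8.4 -19.6
316.3 30.5 2.5 -6.5 -20.4
320.3 30.7 2.1 -7.4 -20.9
324.3 31.0 1.6 -5.1 -21.4
328.3 31.2 2.4 -4.9 -22.7
332.3 31.5 1.5 -3.4 -25.7
336.3 31.7 1.8 -3.6 -25.4
340.3 32.0 1.0 -2.6 -26.9
344.3 32.2 1.7 -1.6 -27.8
348.3 32.5 1.5 -0.3 -27.9
352.3 32.7 1.6 -0.5 -28.9
```

There is no drag peak in a whole turn of the hand. I'll check that the deck really followed by finding the dot by colour in the side view.

```bash
python3 - <<'E'
from h import *
im=cams.grab_frame('side'); hsv=cv2.cvtColor(im,cv2.COLOR_RGB2HSV)
m=cv2.inRange(hsv,(22,90,120),(35,255,255)); m[:150]=0;m[270:]=0;m[:,:240]=0;m[:,370:]=0
n,l,s,c=cv2.connectedComponentsWithStats(m); print([(s[i].tolist(),c[i].round(1).tolist()) for i in range(1,n) if s[i][4]>4])
for a in (149,152,165,172,180): 
    ax=np.load('ax.npy')+[-.0024,.0055]; t=np.radians(a); print(a,proj('side',[ax[0]+.088*np.cos(t),ax[1]+.088*np.sin(t),.054]).round(1))
print(arm.current_ee_pos(),arm.current_gripper_width(),arm.current_grasp_force(),np.round(arm.current_joint_torque(),2),arm.current_time())
cv2.imwrite('pics/s4.png',cv2.resize(im[150:270,240:380],None,fx=5,fy=5,interpolation=2)[:,:,::-1])
E
```

```text
[([325, 230, 5, 5, 21], [327.0, 232.0])]
149 [317.8 238.3]
152 [319.4 237.6]
165 [325.7 234.2]
172 [328.6 231.9]
180 [331.4 229. ]
[ 0.63315326 -0.0034381   0.03175681] 0.017850082663649378 61.03445291519165 [ -0.8  -89.16  38.46   0.17  -0.53   0.  ] 32.7583
```

View pics/s4.png

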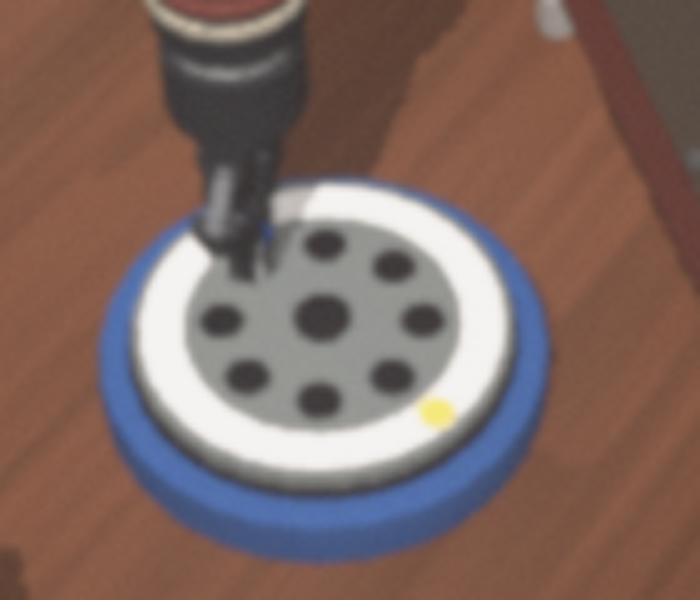

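The dot at raw (327,232) puts the deck at about 169° with the hand at 352°, which fits a full turn. The radial force pattern (16 N, towards about 65°) says my axis is a few mm off, and I'm also pulling up on the cap. I'll correct the axis, relieve the z strain and scan back, logging the actual motion.

```bash
sed -i 's/^Z=.*/Z=.0297/' h.py; python3 - <<'E'
from h import *
np.save('ax.npy',np.load('ax.npy')+[.0018,.0036])
print(np.round(step(352.3),2),'T',np.round(step(352.3-4,.06),2))
F=lambda:np.round(arm.current_wrist_force(),2)
print(F(),F(),arm.current_time(),np.round(arm.current_dq(),2)); arm.sleep(.05); print(F(),F())
arm.sleep(.1);print(F())
print(arm.current_ee_pos(),kp(348.3))
for a in (343.3,338.3,333.3,328.3): print(a,np.round(step(a,.06),2),np.round(np.array(arm.current_ee_pos())-kp(a),4),np.round(arm.current_dq(),1))
im=cams.grab_frame('side'); m=cv2.inRange(cv2.cvtColor(im,cv2.COLOR_RGB2HSV),(22,90,120),(35,255,255)); m[:150]=0;m[270:]=0;m[:,:240]=0;m[:,370:]=0
mm=cv2.moments(m,True);u,v=mm['m10']/mm['m00'],mm['m01']/mm['m00'];d=at('side',u,v,.054)[:2]-np.load('ax.npy')-[-.0035,.002]
print(u,v,np.degrees(np.arctan2(d[1],d[0])),np.hypot(*d))
E
```

```text
[ 33.08   0.31 -15.07   3.83] T [ 33.33  -1.67 -14.4    3.87]
[-14.44   1.28   3.87] [-14.44   1.28   3.87] 33.3333 [ 0.02 -0.06 -0.09  0.03 -0.11  0.18]
[-14.27   0.48   2.17] [-14.27   0.48   2.17]
[-14.68   1.44   2.65]
[ 0.63340007 -0.00368012  0.03134441] [ 0.63454141 -0.00357966  0.0297    ]
343.3 [ 33.73  -1.45 -14.94   2.92] [-0.0011  0.      0.0016] [ 0.2  0.1  0.1  0.1 -0.1  0.2]
338.3 [ 33.98  -1.34 -13.48   3.13] [-0.001   0.0002  0.0017] [ 0.1  0.1  0.1  0.  -0.1  0.2]
333.3 [ 34.23  -1.58 -12.87   1.72] [-0.0008  0.0004  0.0017] [ 0.1  0.1  0.1  0.1 -0.1  0.1]
328.3 [ 34.48  -0.93 -12.44   1.67] [-0.0006  0.0006  0.0017] [ 0.2  0.1  0.1 -0.  -0.   0.1]
317.72727272727275 237.0 150.25850332164626 0.08471958618201715
```

The deck follows the hand: it went from 169° to 150°. My axis correction was too large, since stiffness is about 15 N/mm, so I'll shrink it to about 1 mm and keep scanning in reverse. The scan stops as soon as the tangential force departs from its running median.

```bash
sed -i 's/^Z=.*/Z=.0305/' h.py; python3 - <<'E'
from h import *
np.save('ax.npy',np.load('ax.npy')-[.0014,.0026])
a=328.3;h=[]
while a>120:
    a-=6; r=step(a,.05); e=np.array(arm.current_ee_pos())-kp(a); t=np.radians(a)
    et=(-np.sin(t)*e[0]+np.cos(t)*e[1])*1e3
    print(round(a,1),*np.round(r,1),round(et,2))
    if len(h)>3 and abs(r[1]-np.median(h[-7:]))>2: break
    h.append(r[1])
for v in(.01,):
    for i in range(2): a-=2; print(round(a,1),*np.round(step(a,v),1))
E
```

```text
322.3 34.9 -1.5 -12.3 -4.4 0.08
316.3 35.1 -1.5 -12.2 -5.6 0.26
310.3 35.4 -2.0 -12.2 -5.9 0.35
304.3 35.7 -1.1 -12.8 -6.5 0.47
298.3 35.9 -1.3 -12.0 -6.8 0.52
292.3 36.2 -1.8 -12.3 -7.8 0.67
286.3 36.5 -1.4 -13.4 -8.0 0.77
280.3 36.7 -0.6 -12.2 -9.5 0.87
274.3 37.0 -2.1 -12.9 -10.5 0.98
268.3 37.3 -1.5 -12.3 -11.8 1.08
262.3 37.5 -0.9 -11.7 -13.8 1.16
256.3 37.8 -1.9 -10.8 -14.4 1.26
250.3 38.1 -2.1 -9.6 -14.9 1.38
244.3 38.3 -1.5 -8.4 -15.9 1.41
238.3 38.6 -1.8 -6.7 -16.7 1.45
232.3 38.9 -0.6 -5.8 -16.6 1.47
226.3 39.1 -0.8 -5.1 -16.2 1.17
220.3 39.4 -2.5 -5.0 -12.6 0.78
214.3 39.7 -2.0 -5.7 -8.8 0.51
208.3 39.9 -1.2 -4.4 -3.6 0.32
202.3 40.2 -1.4 -4.2 2.6 0.16
196.3 40.5 -0.9 -2.6 6.9 -0.1
190.3 40.7 -1.4 -2.0 7.3 -0.18
184.3 41.0 -0.6 -0.4 9.3 -0.21
178.3 41.3 -0.8 1.2 8.9 -0.24
172.3 41.5 -0.9 1.5 10.2 -0.24
166.3 41.8 -2.1 2.5 12.1 -0.23
160.3 42.1 -1.5 2.9 13.0 -0.19
154.3 42.3 -2.0 4.0 11.9 -0.32
148.3 42.6 -3.9 5.7 11.6 -0.58
146.3 42.9 1.9 5.1 14.5
144.3 43.3 3.5 4.9 15.5
```

Found it: the drag swells at a hand angle of about 148–144°. Fast steps leave a rebound, while slow steps show the true drag. I'll scan slowly through it and back.

```bash
python3 - <<'E'
from h import *
a=144.3; rows=[]
pk=0
while a>126:
    a-=2; r=step(a,.014); print(round(a,1),*np.round(r,1)); pk=max(pk,r[1])
    if r[1]<.4*pk and pk>2.5: break
E
```

```text
142.3 43.6 2.3 5.3 14.4
140.3 43.8 2.0 5.7 14.6
138.3 44.1 1.3 6.8 14.4
136.3 44.4 0.4 7.2 13.8
134.3 44.7 0.5 6.7 13.6
132.3 45.0 0.7 7.0 13.7
130.3 45.3 0.4 7.8 14.7
128.3 45.5 1.0 7.3 13.6
126.3 45.8 1.2 7.5 13.4
124.3 46.1 0.1 7.8 14.5
```

```bash
python3 - <<'E'
from h import *
arm.servo_line(kp(137),v=.05)
a=137; A=[];T=[]
while a<164:
    a+=2.2; r=step(a,.014); A.append(a);T.append(-r[1]); print(round(a,1),*np.round(r,1))
    if max(T)>2.5 and T[-1]<.5*max(T) : break
E
```

```text
139.2 46.8 0.9 6.8 13.0
141.4 47.1 -2.1 6.7 13.2
143.6 47.4 -3.2 5.4 11.5
145.8 47.7 -4.5 4.9 11.0
148.0 48.0 -5.4 6.0 11.7
150.2 48.3 -4.6 5.2 10.5
152.4 48.6 -4.5 5.4 10.6
154.6 48.9 -4.5 4.1 11.0
156.8 49.2 -4.0 4.4 12.0
159.0 49.5 -1.7 4.1 12.2
```

The forward hand profile is centred at about 150° and the reverse one at about 147.5°, so the tight spot is at a deck knob angle of about 148.8°. I'll settle there, let go, and fetch the marker using the same tip offset.

```bash
python3 - <<'E'
from h import *
F=lambda:np.round(arm.current_wrist_force(),1)
for a in(154,150,147.6): r=step(a,.02)
print(np.round(r,1)); arm.sleep(.1)
eoat.open_jaws(); p=np.array(arm.current_ee_pos()); arm.servo_line([p[0],p[1],.10],v=.15)
print(arm.current_time(),arm.current_gripper_width())
m=np.array([.4393,-.336])
arm.goto([*m,.08],[180,0,24.167])
im=cams.grab_frame('top'); cv2.imwrite('pics/raw_t5.png',im[:,:,::-1])
k=cv2.inRange(cv2.cvtColor(im,cv2.COLOR_RGB2HSV),(24,150,150),(35,255,255)); k[:130]=0;k[245:]=0;k[:,:255]=0;k[:,:365][:,365:]=0;k[:,365:]=0
n,l,s,c=cv2.connectedComponentsWithStats(k)
for i in range(1,n):
    if s[i][4]>4:
        d=at('top',*c[i],.054)[:2]; e=d-[.5788,.0040]; print('dot',c[i],s[i][4],d,np.hypot(*e),np.degrees(np.arctan2(e[1],e[0])))
print(arm.current_time(),arm.current_ee_pos())
arm.servo_line([*m,-.010],v=.15); print(F(),arm.current_ee_pos())
eoat.clamp(); print(arm.current_time(),arm.current_gripper_width(),arm.current_grasp_force(),F(),arm.current_ee_pos())
E
```

```text
[50.5  3.4  4.8 15.3]
51.8833 0.08559709870375534
dot [326.60714286 158.82142857] 28 [ 0.65693191 -0.03777582] 0.08859917810539901 -28.13266985928694
53.3583 [ 0.4398697  -0.33492345  0.07995746]
[-0.5 -0.1  0.5] [ 0.43987592 -0.33615259 -0.00937848]
54.7333 0.018493628621510768 58.55778914919938 [-1.8  0.9  5.3] [ 0.43941232 -0.33614494 -0.00960972]
```

The marker is gripped (18.5 mm, 59 N). The dot was measured in the top view at (0.657,−0.038), radius 88.6 mm as expected. Now I place it.

```bash
python3 - <<'E'
from h import *
F=lambda:np.round(arm.current_wrist_force(),1)
d=[.6568,-.0375]
arm.servo_line([.4394,-.3361,.08],v=.2)
arm.goto([*d,.085],[180,0,24.167]); print(arm.current_time(),arm.current_ee_pos(),arm.current_gripper_width(),F())
arm.servo_line([*d,.050],v=.1); f0=np.array(arm.current_wrist_force())
z=.050
while z>.0425:
    z-=.001; arm.servo_line([*d,z],v=.03); f=np.array(arm.current_wrist_force()); 
    if f[2]-f0[2]>3: break
print(z,f0.round(1),f.round(1),arm.current_ee_pos(),arm.current_time())
if arm.current_time()<66:
    eoat.open_jaws(); p=np.array(arm.current_ee_pos()); arm.servo_line([p[0],p[1],.13],v=.2); print(arm.current_time())
    save('side','s6.png',(240,140,370,250),5)
E
```

```text
56.7167 [ 0.65632801 -0.03873133  0.08471688] 0.01812729862333039 [-0.8 -0.2 -0.8]
0.044 [0.1 0.3 0.1] [-1.5  1.   5. ] [ 0.65703309 -0.03748789  0.04445669] 58.7167
59.9583
```

View pics/s6.png

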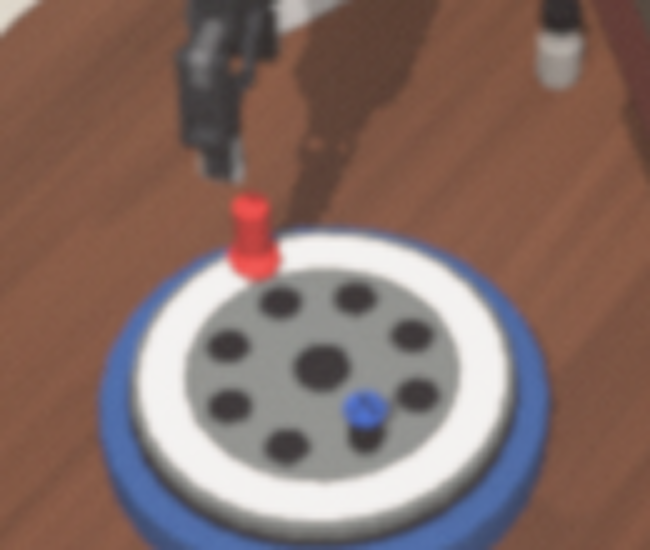

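The side view shows the red marker standing upright at crop (254,230), with its foot at (254,262). It hides the dot and lies opposite the knob at (366,410). The fingers are clear, so I'm handing in.

```bash
python3 -c "
from h import *
print(arm.sign_off(),arm.current_time())"
```

```text
the job is handed in; nothing more can be done
the job is handed in; nothing more can be done
```

I left the deck let go at the felt tight spot (estimated within about 3°, against the 9° allowed), stood the red marker upright on the yellow dot, and handed the job in at about 60 s; no verdict was shown.

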